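Click the orange paint marker out on the turbo bench

TASK

On the turbocharger bench, pick up the orange paint marker, push its black end button fully home against the upright of the steel angle plate so that its nib comes out, then lay the marker flat on the angle plate's base and let go of it. Leave the blue marker where it lies.

Things in the scene. Friction and masses are not known exactly. Their poses are not given: they have to be found in the camera images.
- marker_mid (a point): Barrel centre of the loose orange paint marker lying on the bench; square barrel 22 x 22 mm, 120 mm along its y; point 11 mm above its underside; own z up. The black round button (12 mm) sticks out on the centre line at the -y end: its tip is 74 mm from this point at first, 64 mm when home. Steel nose to +75 mm y; the nib slides 10 mm out of it. 60 to 90 g, safe to grip across x with 20 to 40 N.
- marker_button (a joint): How far the orange marker's end button is pushed in, in m: 0 out (nib hidden, as it starts), 0.010 fully home. It resists with about 3 N, has no return spring and stays where it is pushed.
- angle_plate: Angle plate fixed to the bench. Dark steel base 160 (its x) x 220 (its y) x 8 mm thick; origin at its underside centre, on the bench, z up. Bright upright block at its -y end: 70 mm wide in x, central, 30 mm thick, top 68 mm above the bench; its flat vertical face looks to +y and lies at y = -80 mm. In front of it the base is free up to y = +110 mm, but for bolt heads 4 mm high at x = +-66, y = 98 mm.
- blue_marker_mid (a point): Centre of the barrel of the blue paint marker, the same in shape and size as the orange one. Not to be disturbed.
There are look-alikes about, which are no part of the job. There is more than one size of the part that bears marker_mid; the job needs the largest.

How it is judged:
By the outcome, as a careful person would: the job done as asked, in the order asked, and still so for the second after the job is handed in, with the robot touching nothing.
It also fails if it takes over 42 s, if anything falls off the work surface, if the arm or the gripper's body presses on something with over 40 N, if the wrist force passes 120 N, or if a joint passes its speed limit or range.

ROBOT

A 6-joint arm with a two-finger parallel gripper is mounted at the origin on the work surface. World frame = base frame: x ahead of the robot, y to its left, z up, the work surface at z = 0. Lengths are in m, angles in rad, forces in N, time in s.
With the tool pointing down it reaches from about 0.325 to 0.925 m from the base axis. Payload 3.1 kg.
Tool frame: the origin (TCP) lies at the very end of the fingers, on their centre line; the grasp point (between the pads) lies 19 mm behind it; x points along the fingers, z is the direction in which the jaws open and shut, and the axes are right-handed (so a half turn about x gives the same grasp; the last joint's range is limited). The gripper opens to 85 mm and grips with 20 to 120 N. Pads are 22 mm wide; open, the fingers measure 114 mm over their backs; the gripper's body (76 mm by 85 mm) begins 54 mm behind the grasp point. The pads swing forward as they close: fully open they stand 13 mm farther back than shut.
Start: joints at [1.15, 0.217, 1.613, -0, 1.311, -0.112], TCP at [0.19, 0.595, 0.231] pointing down, gripper open.
Joint ranges: [-2.75, 2.75], [-0.78, 2.1], [0.31, 2.55], [-1.13, 4.27], [0.13, 2.63], [-2.58, 2.58]. Speed limits (rad/s): [2.79, 2.79, 3.14, 3.14, 3.14, 3.14].

INTERFACE

Orientations are given as a unit quaternion [x, y, z, w].
In Python, from rig import ctrl gives the robot as it stands.
- The arm moves only by the tool servo_tool, never from a script. Its argument "plan" is a list of rows, each a list of 2 entries, a list of its own where there are three numbers: the shift along the tool's x, y, z in m, then the turn, a rotation vector about the tool's x, y, z in rad. In form: [[[dx, dy, dz], [wx, wy, wz]], ...]. A call has 1 to 5 rows; each row is the pose to reach, as a shift and turn from the pose commanded when the call began, along the tool's axes at that moment; what a row does not reach only later rows make up. A row lasts 1/10 s, in which the tool goes at most 50 mm and 8.59 degrees, less where a joint would pass 70% of its speed; a pose out of reach is approached as far as the arm can. A call with a gripper value outside its range is refused whole. "grip" is the opening, from -1 (shut) to 1 (fully open), set as the call begins (left out, the last holds). The fingers move at their own pace and stop on an object; "squeeze" is the grip in N (left out, the last holds). Time passes only in rows, so rows that repeat a pose let the fingers close. It gives the time, the measured TCP pose, the force and the opening at its end, in the units of the state.
- ctrl.observe(): the state, without advancing time (a new reading comes with each control period).
- ctrl.camera(name): name is "scene" or "top" or "wrist"; returns a dict with "image" (400x640x3 uint8, red, green, blue), "depth" (400x640 float32, m along the optical axis (not along the pixel's ray), 0 where there is no reading), "vfov" (degrees; the focal length in pixels is half the picture's height over the tangent of half this angle, whatever the lens; pixels are square), "cx", "cy" (the principal point, pixels), "distortion" ([k1, k2, p1, p2, k3] as OpenCV has them; the pictures are not rectified), "rvec" (rotation vector, rad) and "tvec" (3), from world to camera coordinates, as OpenCV has them. Camera axes: x right, y down, z forward; pixel columns grow to the right and rows downward; lengths in m; the calibration is good to about 2 mm. A picture is of the moment at which its call begins.
- ctrl.close_job(): hands the job in, once; it reports no verdict.
Trained networks look in the newest picture that a camera, given by its name, has taken for a name from the list of things; names that differ only in an ending like _2 or _b are one class to them, and where a whole thing is asked for, a point or a joint stands for the part that bears it (a point fixed in the world has none). Each returns a list of dicts, best first, with "confidence" (0 to 1); they miss things now and then, are a little off and sometimes report something else, mostly with a low value. They report only what shows in the picture. A call takes as long as a camera call. They do not tell look-alikes from the thing itself.
- ctrl.find_in(camera, name): "bbox" ([left, top, right, bottom] in pixels, round what is visible of it).
- ctrl.place_of(camera, name): "uv" ([column, row] in pixels: a listed point, or the origin of a listed thing).
The state is a dict: "clock": time; "joint_pos": joint angles; "dq": joint speeds; "effort": joint torques, N m; "eef_pos": TCP position; "ee_rot": TCP orientation; "wrist_force": force on the tool from outside, world axes, zero at the start; "torque": the same for the moment, N m; "opening": finger opening in m.
Only numpy, scipy, OpenCV 4.12 (cv2) and the standard library are available. Lean on these libraries where they do the work, as an engineer would, in place of code of your own. Each camera call takes 0.05 s, during which the arm holds its last target. There are 200 camera calls.

## Working session

There is one attempt and no reset: what is moved stays moved. The work goes in short steps, Python scripts to look and compute and a tool call to move; the robot and the scene stay as the last step left them, time stands still between calls to the robot, and variables do not carry over. Pictures are saved under pics/ and viewed, about 8 in all and at most 12, crops included, and the job is handed in when it is done.

Besides the shell and the picture viewer there is one more tool, called after ">>>" as name(argument=value, ...), one argument or row to a line, values as JSON. servo_tool: Moves the arm, as the interface text tells. Its arguments: {"type":"object","properties":{"plan":{"type":"array"},"grip":{"type":"number"},"squeeze":{"type":"number"}},"required":["plan"]}

```bash
mkdir -p pics; cat > h.py <<'E'
import numpy as np, cv2, sys
from scipy.spatial.transform import Rotation as R
from rig import ctrl
def K(c):
    f=c["image"].shape[0]/2/np.tan(np.radians(c["vfov"])/2)
    return np.array([[f,0,c["cx"]],[0,f,c["cy"]],[0,0,1.]])
def ray(c,uv):
    p=cv2.undistortPoints(np.array([[uv]],float),K(c),np.array(c["distortion"],float))[0,0]
    Rm=cv2.Rodrigues(np.array(c["rvec"],float))[0]
    return -Rm.T@np.array(c["tvec"],float).ravel(), Rm.T@np.array([p[0],p[1],1.])
def at_z(c,uv,z):
    o,d=ray(c,uv); return o+d*(z-o[2])/d[2]
def at_depth(c,uv):
    o,d=ray(c,uv); u,v=int(round(uv[0])),int(round(uv[1])); w=c["depth"][max(v-1,0):v+2,max(u-1,0):u+2]; w=w[w>0]
    return o+d*np.median(w) if len(w) else None
def tri(a,b):
    (o1,d1),(o2,d2)=a,b
    s=np.linalg.lstsq(np.c_[d1,-d2],o2-o1,rcond=None)[0]
    p,q=o1+d1*s[0],o2+d2*s[1]; return (p+q)/2,np.linalg.norm(p-q)
def proj(c,P):
    return cv2.projectPoints(np.array(P,float).reshape(-1,3),np.array(c["rvec"],float),np.array(c["tvec"],float),K(c),np.array(c["distortion"],float))[0][:,0]
def save(n,im): cv2.imwrite("pics/"+n,cv2.cvtColor(im,cv2.COLOR_RGB2BGR))
E
python3 - <<'E'
from h import *
import pickle
np.set_printoptions(precision=3,suppress=True)
s=ctrl.observe();print(s["eef_pos"],s["ee_rot"],s["wrist_force"],s["clock"])
C={}
for n in ("scene","top"):
    c=C[n]=ctrl.camera(n); 
    print(n,c["vfov"])
    for t in ("marker_mid","blue_marker_mid","angle_plate"):
        for k in ctrl.place_of(n,t)[:5]: print(" P",t,np.round(k["uv"],1),round(k["confidence"],2),at_depth(c,k["uv"]))
        for k in ctrl.find_in(n,t)[:5]: print(" B",t,np.round(k["bbox"]),round(k["confidence"],2))
pickle.dump(C,open("c0.pkl","wb"))
save("s0.png",C["scene"]["image"]);save("t0.png",C["top"]["image"])
E
```

```text
[0.19  0.595 0.23 ] [-0.418  0.572  0.417  0.57 ] [ 0.264  0.392 -0.022] 0.0
scene 54.53767932838154
 P marker_mid [325.8 192.6] 0.68 [0.482 0.068 0.017]
 P marker_mid [465.5 250.7] 0.64 [0.471 0.34  0.009]
 P marker_mid [373.4 251.3] 0.56 [0.568 0.21  0.02 ]
 B marker_mid [297. 188. 352. 201.] 0.95
 B marker_mid [432. 241. 499. 259.] 0.78
 B marker_mid [332. 234. 412. 269.] 0.62
 P blue_marker_mid [329.6 282.3] 0.63 [0.66 0.18 0.02]
 B blue_marker_mid [289. 265. 377. 302.] 0.87
 P angle_plate [179.3 182.9] 0.7 [ 0.61  -0.199  0.008]
 B angle_plate [111. 138. 243. 221.] 0.62
top 44.989357968456204
 P marker_mid [308.9 232.6] 0.69 [0.481 0.068 0.015]
 P marker_mid [169.5 237.1] 0.63 [0.465 0.325 0.016]
 P marker_mid [233.3 185.5] 0.59 [0.563 0.209 0.021]
 B marker_mid [143. 229. 191. 252.] 0.95
 B marker_mid [290. 218. 337. 252.] 0.89
 B marker_mid [195. 176. 278. 200.] 0.65
 P blue_marker_mid [255.1 138.7] 0.96 [0.651 0.173 0.022]
 P angle_plate [459.6 175. ] 0.78 [ 0.595 -0.209  0.008]
 B angle_plate [395. 124. 534. 226.] 0.76
```

View pics/s0.png

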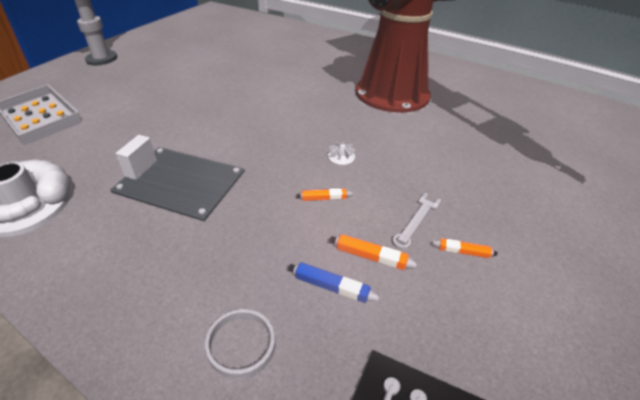

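View pics/t0.png

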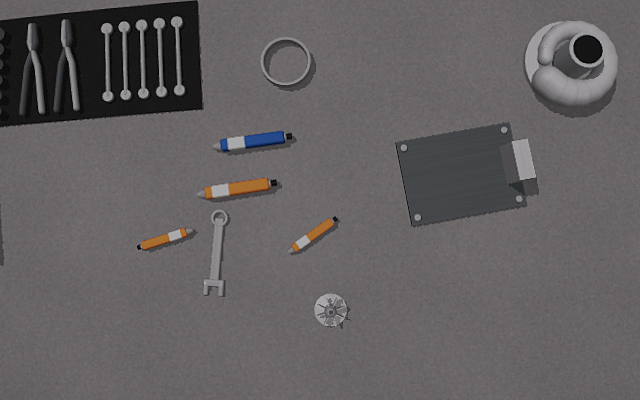

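Candidates at the top camera: orange markers at (238,188), (165,239) and (314,234). The one at (238,188) is clearly the longest, about 120–150 mm like the blue one, and the other two are small. I'll check its size and confirm it in a crop.

```bash
cat > m.py <<'E'
from h import *
import pickle
np.set_printoptions(precision=4,suppress=True)
C=pickle.load(open("c0.pkl","rb")); t=C["top"]; s=C["scene"]
def orange(im,box):
    hsv=cv2.cvtColor(im,cv2.COLOR_RGB2HSV); m=np.zeros(im.shape[:2],np.uint8)
    l,tp,r,b=box; m[tp:b,l:r]=cv2.inRange(hsv,(3,120,60),(22,255,255))[tp:b,l:r]; return m
for nm,box in (("big",(195,170,290,205)),("left",(130,220,195,255)),("right",(285,210,345,256))):
    m=orange(t["image"],box); pts=cv2.findNonZero(m); r=cv2.minAreaRect(pts)
    P=[at_z(t,q,0.02) for q in cv2.boxPoints(r)]
    print(nm,"orange part mm",sorted([round(1e3*np.linalg.norm(P[0]-P[1])),round(1e3*np.linalg.norm(P[1]-P[2]))]))
# axis of big in depth: points of barrel top
m=cv2.erode(orange(t["image"],(195,170,290,205)),np.ones((3,3)))
Q=np.array([at_depth(t,(u,v)) for u,v in cv2.findNonZero(m)[:,0]]); 
vx=cv2.fitLine(Q[:,:2].astype(np.float32),cv2.DIST_HUBER,0,.01,.01).ravel(); print("top z",np.median(Q[:,2]),"axis",vx)
# two-view triangulation of network centre
pt=[k["uv"] for k in [dict(uv=(233.3,185.5))]][0]
print("tri mid",tri(ray(t,pt),ray(s,(373.4,251.3))))
print("tri plate",tri(ray(t,(459.6,175.)),ray(s,(179.3,182.9))))
def up(im,b,k): l,tp,r,bt=b; return cv2.resize(im[tp:bt,l:r],None,fx=k,fy=k,interpolation=cv2.INTER_CUBIC)
a=up(t["image"],(130,120,350,260),3); b=up(t["image"],(385,110,550,240),4)
save("crop.png",np.vstack([cv2.copyMakeBorder(a,0,0,0,0,cv2.BORDER_CONSTANT)[:280],]) if 0 else a); save("plate.png",b)
E
python3 m.py
```

```text
big orange part mm [23, 119]
left orange part mm [17, 86]
right orange part mm [16, 86]
top z 0.02146906923031444 axis [ 0.1812 -0.9834  0.5606  0.1894]
tri mid (array([0.5636, 0.2097, 0.016 ]), np.float64(0.0016468955471990651))
tri plate (array([ 0.5983, -0.2148, -0.0084]), np.float64(0.0027682341837892742))
```

View pics/crop.png

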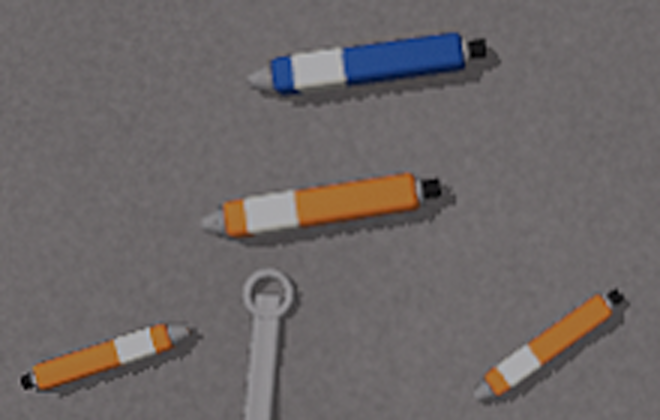

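View pics/plate.png

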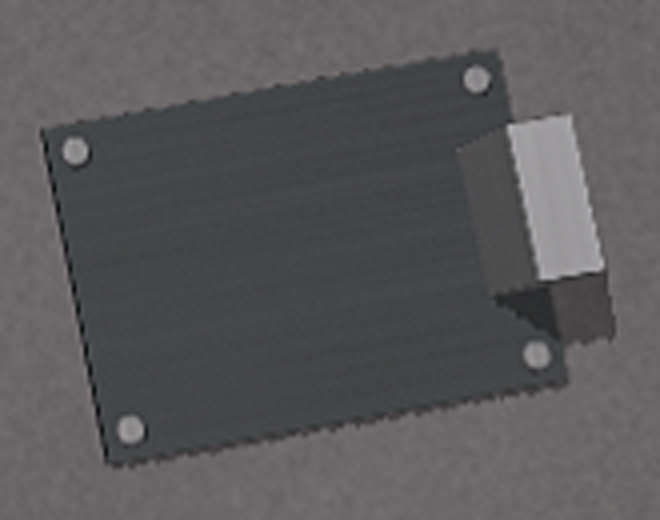

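```bash
cat > m2.py <<'E'
from m import *
import sys
im=t["image"]; hsv=cv2.cvtColor(im,cv2.COLOR_RGB2HSV); box=(195,170,290,205)
o=orange(im,box); rect=cv2.fillConvexPoly(np.zeros_like(o),cv2.boxPoints(cv2.minAreaRect(cv2.findNonZero(o))).astype(int),1)
Q=np.array([p for p in (at_depth(t,(u,v)) for u,v in cv2.findNonZero(rect)[:,0]) if p is not None]); Q=Q[Q[:,2]>0.018]
r=cv2.minAreaRect(Q[:,:2].astype(np.float32)*1000); print("rect depth",r)
B=np.array([at_z(t,q,.022) for q in cv2.boxPoints(cv2.minAreaRect(cv2.findNonZero(o)))]); print("mid z22",B.mean(0))
print("button tip",at_z(t,(130+440/3,120+188/3),.011),"nose",at_z(t,(130+203/3,120+223/3),.011))
c=np.array([[43,130],[498,50],[567,385],[108,465]])/4+[385,110]
W=np.array([at_z(t,q,.008) for q in c]); M=np.array([[80,110],[80,-110],[-80,-110],[-80,110]])/1e3
def fit(M,W):
    mc,wc=M.mean(0),W.mean(0); H=(M-mc).T@(W-wc); a=np.arctan2(H[0,1]-H[1,0],H[0,0]+H[1,1])
    Rm=np.array([[np.cos(a),-np.sin(a)],[np.sin(a),np.cos(a)]]); tt=wc-Rm@mc; return a,tt,Rm,W-(M@Rm.T+tt)
a,tt,Rm,e=fit(M,W[:,:2]); print("plate yaw",a,tt,"res",e)
b=np.array([[75,151],[130,430]])/4+[385,110]
print("bolts in plate",[(Rm.T@(at_z(t,q,.012)[:2]-tt)) for q in b])
for q in np.array([[507,125],[540,280],[603,268],[572,114]])/4+[385,110]: print("upr top",at_z(t,q,.068),Rm.T@(at_z(t,q,.068)[:2]-tt))
for q in np.array([[458,150],[497,298]])/4+[385,110]: print("upr foot",Rm.T@(at_z(t,q,.008)[:2]-tt))
dp=at_depth(t,(385+555/4,110+195/4)); print("upright top depth z",dp, "base z",at_depth(t,(385+250/4,110+250/4)))
st=ctrl.observe(); T=R.from_quat(st["ee_rot"]); print("tool axes\n",T.as_matrix())
E
python3 m2.py | tail -n +6
```

```text
tri plate (array([ 0.5983, -0.2148, -0.0084]), np.float64(0.0027682341837892742))
rect depth ((558.2666625976562, 204.48941040039062), (22.59058952331543, 121.0389175415039), 10.137456893920898)
mid z22 [0.5581 0.2034 0.022 ]
button tip [0.5712 0.1308 0.011 ] nose [0.5456 0.2774 0.011 ]
plate yaw 0.20001281111747865 [ 0.5971 -0.2125] res [[-0.0006 -0.0003]
 [ 0.0005  0.0001]
 [-0.0005  0.0008]
 [ 0.0006 -0.0005]]
bolts in plate [array([0.0664, 0.0978]), array([-0.0655,  0.0971])]
upr top [ 0.649  -0.2843  0.068 ] [ 0.0366 -0.0807]
upr top [ 0.5809 -0.2982  0.068 ] [-0.0329 -0.0808]
upr top [ 0.587  -0.3263  0.068 ] [-0.0325 -0.1095]
upr top [ 0.6549 -0.3135  0.068 ] [ 0.0366 -0.1104]
upr foot [ 0.0368 -0.0811]
upr foot [-0.0348 -0.0848]
upright top depth z [ 0.6185 -0.3052  0.0682] base z [ 0.5993 -0.1866  0.007 ]
tool axes
 [[ 0.     -0.9527  0.304 ]
 [ 0.0001  0.304   0.9527]
 [-1.     -0.      0.0001]]
```

The crop confirms it: the marker at top (237,188) is 119–121 x 22.6 mm, while the look-alikes are 86 x 16 mm. Its black button is at the right, toward the plate, and its top height of 21.5 mm checks out. The plate fit has residuals under 1 mm. I'm moving to hover.

```bash
cat > go.py <<'E'
from h import *
np.set_printoptions(precision=4,suppress=True)
x,y,z,yaw=map(float,sys.argv[1:5])
s=ctrl.observe();T=R.from_quat(s["ee_rot"])
Z=np.array([np.cos(yaw),np.sin(yaw),0]);X=np.array([0,0,-1.]);G=R.from_matrix(np.c_[X,np.cross(Z,X),Z])
print("t",s["clock"],"pos",s["eef_pos"],"f",s["wrist_force"],"open",s["opening"],"q",np.array(s["joint_pos"]))
print("shift",T.inv().apply(np.array([x,y,z])-s["eef_pos"]),"turn",(T.inv()*G).as_rotvec())
E
python3 go.py .558 .204 .12 .177
```

```text
t 0.7 pos [0.19   0.5955 0.2314] f [-0.6091  0.1401 -0.3938] open 0.08528536243903315 q [ 1.1498  0.2168  1.6134  0.      1.3113 -0.1122]
shift [ 0.1113 -0.4696 -0.2611] turn [ 1.085   0.0001 -0.    ]
```

>>> servo_tool(
  plan=[
    [[0.111,-0.47,-0.261],[1.085,0,0]],
    [[0.111,-0.47,-0.261],[1.085,0,0]],
    [[0.111,-0.47,-0.261],[1.085,0,0]],
    [[0.111,-0.47,-0.261],[1.085,0,0]],
    [[0.111,-0.47,-0.261],[1.085,0,0]],
  ],
  grip=0.2,
  squeeze=30,
)

```text
clock: 1.2
eef_pos: [0.3588, 0.4159, 0.1807]
ee_rot: [-0.177, 0.684, 0.177, 0.685]
wrist_force: [1.1, 0.4, -0.3]
opening: 0.0509
```

```bash
python3 go.py .558 .204 .12 .177
```

```text
t 1.2 pos [0.3588 0.4159 0.1807] f [ 1.122   0.3729 -0.2881] open 0.05090366753886886 q [ 0.7311  0.1055  1.8398 -0.      1.1953  0.2248]
shift [ 0.0607 -0.2819  0.0714] turn [ 0.3294  0.001  -0.0004]
```

>>> servo_tool(
  plan=[
    [[0.06,-0.282,0.071],[0.33,0,0]],
    [[0.06,-0.282,0.071],[0.33,0,0]],
    [[0.06,-0.282,0.071],[0.33,0,0]],
    [[0.06,-0.282,0.071],[0.33,0,0]],
    [[0.06,-0.282,0.071],[0.33,0,0]],
  ],
)

```text
clock: 1.7
eef_pos: [0.5275, 0.2379, 0.1302]
ee_rot: [-0.064, 0.704, 0.064, 0.704]
wrist_force: [0.2, 0.5, -0.7]
opening: 0.0514
```

```bash
python3 go.py .558 .204 .12 .177
```

```text
t 1.7 pos [0.5275 0.2379 0.1302] f [ 0.2159  0.4792 -0.7141] open 0.051352862039515924 q [0.3023 0.2257 1.8052 0.0002 1.1098 0.1204]
shift [ 0.0102 -0.0389  0.0238] turn [ 0.0049  0.0009 -0.0003]
```

>>> servo_tool(
  plan=[
    [[0.01,-0.035,0.02],[0.0,0,0]],
    [[0.01,-0.035,0.02],[0.0,0,0]],
    [[0.01,-0.035,0.02],[0.0,0,0]],
  ],
)

```text
clock: 2.0
eef_pos: [0.5523, 0.2079, 0.1199]
ee_rot: [-0.063, 0.705, 0.064, 0.704]
wrist_force: [0.1, -0.2, -0.9]
opening: 0.051
```

```bash
python3 go.py .558 .204 .004 .177; python3 - <<'E'
from h import *
c=ctrl.camera("wrist"); im=c["image"].copy()
for q in ctrl.place_of("wrist","marker_mid"): print(q["confidence"],q["uv"],at_z(c,q["uv"],.011),at_depth(c,q["uv"]))
P=[]
a=.177; e=np.array([-np.sin(a),np.cos(a)]); n=np.array([np.cos(a),np.sin(a)])
for k in ((.011,.06),(-.011,.06),(-.011,-.06),(.011,-.06)): P.append([*(np.array([.5582,.204])+n*k[0]+e*k[1]),.022])
cv2.polylines(im,[proj(c,P).astype(int)],True,(0,255,0),1); save("w1.png",im)
E
```

```text
t 2.0 pos [0.5523 0.2079 0.1199] f [ 0.0719 -0.2467 -0.9455] open 0.051030688573194594 q [0.2409 0.2625 1.7818 0.0007 1.0984 0.061 ]
shift [ 0.1159 -0.0049  0.005 ] turn [ 0.0026 -0.0011 -0.0005]
0.77 [331.0, 202.9] [0.56381461 0.20336856 0.011     ] [0.56276922 0.2066561  0.02237438]
0.59 [239.0, 21.2] [0.46512587 0.3355532  0.011     ] [0.46696153 0.33411121 0.01712742]
```

View pics/w1.png

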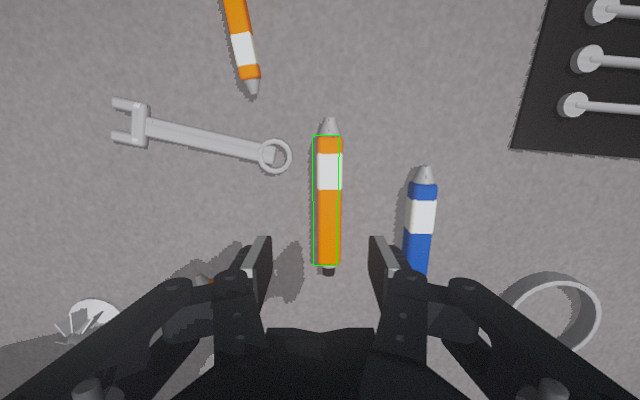

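The wrist view shows the orange marker at (328,200). The outline I predicted from the top camera lands on it to within about 1 mm. The jaws straddle it, with the wrench and blue marker clear. Next I descend.

>>> servo_tool(
  plan=[
    [[0.04,-0.005,0.006],[0,0,0]],
    [[0.08,-0.005,0.006],[0,0,0]],
    [[0.105,-0.005,0.006],[0,0,0]],
    [[0.116,-0.005,0.006],[0,0,0]],
    [[0.116,-0.005,0.006],[0,0,0]],
  ],
)

```text
clock: 2.6
eef_pos: [0.5569, 0.2057, 0.0028]
ee_rot: [-0.065, 0.705, 0.065, 0.703]
wrist_force: [0.5, 1.1, 0.5]
opening: 0.0512
```

>>> servo_tool(
  plan=[
    [[0,0,0],[0,0,0]],
    [[0,0,0],[0,0,0]],
    [[0,0,0],[0,0,0]],
    [[0,0,0],[0,0,0]],
    [[0,0,0],[0,0,0]],
  ],
  grip=-1,
  squeeze=30,
)

```text
clock: 3.1
eef_pos: [0.5611, 0.2056, 0.0067]
ee_rot: [-0.064, 0.703, 0.065, 0.706]
wrist_force: [-0.7, 1.8, 6.2]
opening: 0.0213
```

```bash
python3 go.py .559 .204 .10 .177
```

```text
t 3.1 pos [0.5611 0.2056 0.0067] f [-0.6844  1.8094  6.2445] open 0.021266118299108783 q [0.2335 0.4391 1.8021 0.0006 0.8959 0.0513]
shift [-0.0933 -0.0011 -0.0019] turn [ 0.0048  0.0045 -0.0007]
```

>>> servo_tool(
  plan=[
    [[-0.04,0,0],[0,0,0]],
    [[-0.09,0,0],[0,0,0]],
    [[-0.1,0,0],[0,0,0]],
    [[-0.1,0,0],[0,0,0]],
  ],
)

```text
clock: 3.5
eef_pos: [0.5614, 0.2053, 0.1077]
ee_rot: [-0.064, 0.702, 0.065, 0.707]
wrist_force: [0.3, 0.2, -1.0]
opening: 0.0211
```

```bash
python3 - <<'E'
from h import *
c=ctrl.camera("wrist"); save("w2.png",c["image"])
E
python3 go.py .594 -.198 .10 .2
```

```text
t 3.55 pos [0.5594 0.2048 0.1051] f [-0.5447 -0.2634 -0.7339] open 0.021090350019885296 q [ 0.2332  0.2909  1.7777 -0.0001  1.0712  0.0514]
shift [ 0.005  -0.4024 -0.0388] turn [-0.0181  0.0018  0.    ]
```

View pics/w2.png

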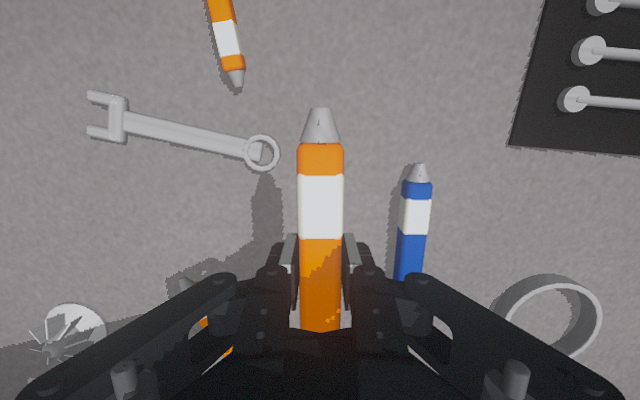

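The marker is held straight: nose at (320,125), barrel at (320,240). The blue marker is undisturbed. Next I carry it to the plate.

>>> servo_tool(
  plan=[
    [[0,-0.4,-0.039],[-0.018,0,0]],
    [[0,-0.4,-0.039],[-0.018,0,0]],
    [[0,-0.4,-0.039],[-0.018,0,0]],
    [[0,-0.4,-0.039],[-0.018,0,0]],
    [[0,-0.4,-0.039],[-0.018,0,0]],
  ],
)

```text
clock: 4.05
eef_pos: [0.5775, -0.0457, 0.1009]
ee_rot: [-0.07, 0.706, 0.071, 0.702]
wrist_force: [0.4, 0.6, -1.1]
opening: 0.0209
```

```bash
python3 go.py .594 -.198 .10 .2
```

```text
t 4.05 pos [ 0.5775 -0.0457  0.1009] f [ 0.3957  0.6122 -1.0575] open 0.02092468058522764 q [-0.2001  0.2693  1.8142  0.      1.0639 -0.4003]
shift [ 0.0007 -0.1526 -0.0141] turn [ 0.0002 -0.0054 -0.0023]
```

>>> servo_tool(
  plan=[
    [[0,-0.05,-0.005],[0,0,0]],
    [[0,-0.1,-0.01],[0,0,0]],
    [[0,-0.14,-0.013],[0,0,0]],
    [[0,-0.15,-0.014],[0,0,0]],
    [[0,-0.15,-0.014],[0,0,0]],
  ],
)

```text
clock: 4.55
eef_pos: [0.5943, -0.1951, 0.1014]
ee_rot: [-0.069, 0.705, 0.07, 0.702]
wrist_force: [0.4, -0.1, -0.7]
opening: 0.0216
```

>>> servo_tool(
  plan=[
    [[0.03,0,0],[0,0,0]],
    [[0.06,0,0],[0,0,0]],
    [[0.065,0,0],[0,0,0]],
    [[0.065,0,0],[0,0,0]],
  ],
)

```text
clock: 4.95
eef_pos: [0.5939, -0.1914, 0.0366]
ee_rot: [-0.07, 0.705, 0.072, 0.702]
wrist_force: [0.9, 0.4, -1.0]
opening: 0.0214
```

```bash
python3 go.py .5993 -.2224 .035 .2; python3 - <<'E'
from h import *
import pickle
t=ctrl.camera("top");s=ctrl.camera("scene");pickle.dump((t,s),open("c1.pkl","wb"))
k=lambda im,b:cv2.resize(im[b[1]:b[3],b[0]:b[2]],(640,400) if 0 else None,fx=3.5,fy=3.5,interpolation=cv2.INTER_CUBIC)
save("ts.png",np.hstack([cv2.resize(k(t["image"],(390,110,560,240)),(400,300)),cv2.resize(k(s["image"],(100,120,270,240)),(400,300))]))
E
```

```text
t 4.95 pos [ 0.5939 -0.1914  0.0366] f [ 0.9009  0.4378 -1.036 ] open 0.021366594979306607 q [-0.4244  0.4432  1.7237  0.0004  0.981  -0.6262]
shift [ 0.0015 -0.0314 -0.0009] turn [ 0.0015 -0.0049 -0.004 ]
```

View pics/ts.png

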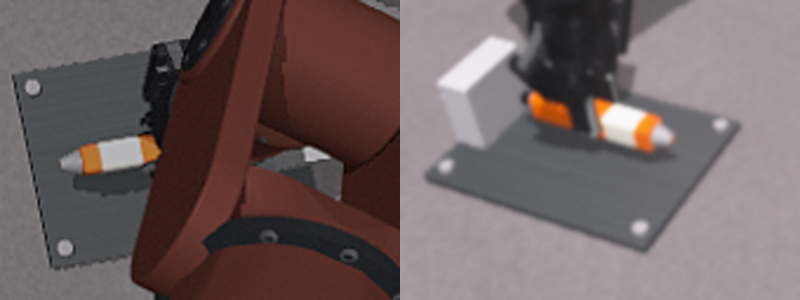

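Marker is level above the base, with the button facing the upright and a gap of about 26 mm. I'll advance in small steps and watch the force.

>>> servo_tool(
  plan=[
    [[0,-0.01,0],[0,0,0]],
    [[0,-0.022,0],[0,0,0]],
    [[0,-0.026,0],[0,0,0]],
    [[0,-0.03,0],[0,0,0]],
    [[0,-0.03,0],[0,0,0]],
  ],
)

```text
clock: 5.55
eef_pos: [0.6026, -0.2245, 0.0397]
ee_rot: [-0.071, 0.703, 0.07, 0.704]
wrist_force: [-0.1, -0.6, -1.1]
opening: 0.0215
```

>>> servo_tool(
  plan=[
    [[0,-0.001,0],[0,0,0]],
    [[0,-0.002,0],[0,0,0]],
    [[0,-0.003,0],[0,0,0]],
    [[0,-0.003,0],[0,0,0]],
  ],
)

```text
clock: 5.95
eef_pos: [0.6026, -0.2261, 0.0392]
ee_rot: [-0.07, 0.704, 0.071, 0.703]
wrist_force: [0.3, 3.5, 0.7]
opening: 0.0214
```

>>> servo_tool(
  plan=[
    [[0,-0.002,0],[0,0,0]],
    [[0,-0.004,0],[0,0,0]],
    [[0,-0.005,0],[0,0,0]],
    [[0,-0.005,0],[0,0,0]],
  ],
)

```text
clock: 6.35
eef_pos: [0.6028, -0.2271, 0.0388]
ee_rot: [-0.068, 0.705, 0.073, 0.703]
wrist_force: [-1.6, 11.1, 4.5]
opening: 0.0215
```

>>> servo_tool(
  plan=[
    [[0,-0.001,0],[0,0,0]],
    [[0,-0.002,0],[0,0,0]],
    [[0,-0.002,0],[0,0,0]],
  ],
)

```text
clock: 6.65
eef_pos: [0.6026, -0.2273, 0.0384]
ee_rot: [-0.067, 0.705, 0.074, 0.702]
wrist_force: [-1.5, 16.3, 5.7]
opening: 0.0211
```

Force has risen well past 3 N and the motion has stalled where the button should be home. I'll check the nib with the wrist camera.

```bash
python3 - <<'E'
from h import *
c=ctrl.camera("wrist"); s=ctrl.camera("scene")
a=cv2.resize(c["image"][60:260,220:420],(400,400),interpolation=cv2.INTER_CUBIC)
b=cv2.resize(s["image"][130:210,120:200+0],(400,400),interpolation=cv2.INTER_CUBIC)
save("w3.png",np.hstack([a,b])); o=ctrl.observe(); print(o["eef_pos"],o["wrist_force"])
E
```

```text
[ 0.60261694 -0.22732046  0.038455  ] [-0.7855836  16.14877774  5.39725693]
```

View pics/w3.png

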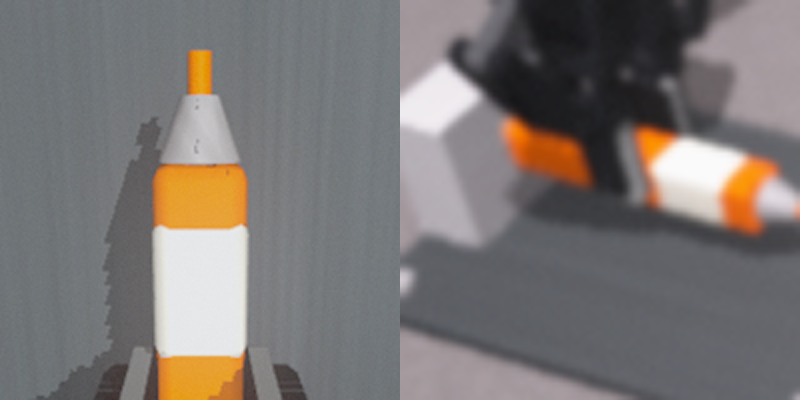

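The nib is out (195,72). It measures 45 px against 68 px for the 15 mm nose, so about 10 mm: fully home. Now I back off and lower the marker.

>>> servo_tool(
  plan=[
    [[0,0.012,0],[0,0,0]],
    [[0,0.03,0],[0,0,0]],
    [[0,0.038,0],[0,0,0]],
    [[0,0.038,0],[0,0,0]],
  ],
)

```text
clock: 7.15
eef_pos: [0.596, -0.1949, 0.0389]
ee_rot: [-0.071, 0.704, 0.071, 0.703]
wrist_force: [-0.5, -0.2, -0.5]
opening: 0.0215
```

```bash
python3 go.py .5955 -.198 .0147 .2;  python3 - <<'E'
from h import *
import pickle
c=ctrl.camera("wrist");s=ctrl.camera("scene")
# height of barrel top & nose along the axis from wrist depth
hsv=cv2.cvtColor(c["image"],cv2.COLOR_RGB2HSV); 
for v in range(100,320,20):
    p=at_depth(c,(320,v)); print(v,c["image"][v,320],p)
o=ctrl.observe(); print(o["eef_pos"],o["wrist_force"])
E
```

```text
t 7.15 pos [ 0.596  -0.1949  0.0389] f [-0.5395 -0.226  -0.4813] open 0.02147134968011649 q [-0.4277  0.4423  1.7197 -0.0005  0.9804 -0.6289]
shift [ 0.0242 -0.0029 -0.001 ] turn [ 0.0014 -0.0009 -0.0001]
100 [228 161  33] [ 0.5810585  -0.11951068  0.04552496]
120 [197 195 197] [ 0.58281703 -0.12801363  0.05016722]
140 [202 199 202] [ 0.58454036 -0.13635913  0.05320576]
160 [231 161  50] [ 0.5862972  -0.14488267  0.05443845]
180 [228 230 231] [ 0.58813545 -0.15381103  0.05455906]
200 [229 230 233] [ 0.59001355 -0.16292855  0.05520955]
220 [229 230 232] [ 0.5920003  -0.17257978  0.05515178]
240 [230 156  42] [ 0.5940879  -0.18272261  0.05489827]
260 [232 158  21] [ 0.59626302 -0.19328997  0.05471504]
280 [199 113  26] [ 0.59852827 -0.20429466  0.05459618]
300 [197 109   0] [ 0.60086153 -0.21562769  0.05471437]
[ 0.59672141 -0.19630798  0.03935102] [-0.5065916   0.03804597 -0.40827825]
```

The barrel is level, with its top at z ≈ 0.0548 along its length, so the drop to the base is about 25 mm.

>>> servo_tool(
  plan=[
    [[0.01,0,0],[0,0,0]],
    [[0.018,0,0],[0,0,0]],
    [[0.022,0,0],[0,0,0]],
    [[0.022,0,0],[0,0,0]],
  ],
)

```text
clock: 7.65
eef_pos: [0.5955, -0.1959, 0.0155]
ee_rot: [-0.07, 0.704, 0.071, 0.703]
wrist_force: [0.6, 0.0, -1.5]
opening: 0.0211
```

>>> servo_tool(
  plan=[
    [[0.001,0,0],[0,0,0]],
    [[0.002,0,0],[0,0,0]],
    [[0.003,0,0],[0,0,0]],
    [[0.003,0,0],[0,0,0]],
  ],
)

```text
clock: 8.05
eef_pos: [0.597, -0.1962, 0.0148]
ee_rot: [-0.071, 0.703, 0.07, 0.704]
wrist_force: [-0.6, 1.1, 0.5]
opening: 0.0215
```

>>> servo_tool(
  plan=[
    [[0.001,0,0],[0,0,0]],
    [[0.002,0,0],[0,0,0]],
    [[0.002,0,0],[0,0,0]],
  ],
)

```text
clock: 8.35
eef_pos: [0.5971, -0.1963, 0.0147]
ee_rot: [-0.071, 0.704, 0.071, 0.704]
wrist_force: [-4.9, 1.8, 10.9]
opening: 0.0215
```

Seated (11 N). I'll ease off slightly and release.

>>> servo_tool(
  plan=[
    [[-0.002,0,0],[0,0,0]],
    [[-0.002,0,0],[0,0,0]],
  ],
)

```text
clock: 8.55
eef_pos: [0.5972, -0.1962, 0.0147]
ee_rot: [-0.071, 0.703, 0.07, 0.704]
wrist_force: [-0.2, 0.0, 1.3]
opening: 0.0216
```

>>> servo_tool(
  plan=[
    [[0,0,0],[0,0,0]],
    [[0,0,0],[0,0,0]],
    [[0,0,0],[0,0,0]],
    [[0,0,0],[0,0,0]],
    [[0,0,0],[0,0,0]],
  ],
  grip=0.2,
)

```text
clock: 9.05
eef_pos: [0.5965, -0.196, 0.0141]
ee_rot: [-0.071, 0.704, 0.071, 0.703]
wrist_force: [0.9, -0.3, 0.7]
opening: 0.0511
```

>>> servo_tool(
  plan=[
    [[-0.02,0,0],[0,0,0]],
    [[-0.06,0,0],[0,0,0]],
    [[-0.1,0,0],[0,0,0]],
    [[-0.12,0,0],[0,0,0]],
    [[-0.12,0,0],[0,0,0]],
  ],
)

```text
clock: 9.55
eef_pos: [0.5998, -0.1975, 0.1393]
ee_rot: [-0.072, 0.701, 0.069, 0.706]
wrist_force: [-0.3, 0.3, 0.3]
opening: 0.0512
```

```bash
python3 go.py .5955 -.198 .0147 .2;  python3 - <<'E'
from h import *
np.set_printoptions(precision=4,suppress=True)
c=ctrl.camera("wrist");s=ctrl.camera("scene")
for v in range(100,320,20): print(v,c["image"][v,320],at_depth(c,(320,v)))
print(ctrl.place_of("scene","blue_marker_mid"))
save("end.png",np.hstack([cv2.resize(c["image"],(400,300)),cv2.resize(s["image"][110:310,90:400],(400,300),interpolation=cv2.INTER_CUBIC)]))
E
```

```text
t 9.55 pos [ 0.5998 -0.1975  0.1393] f [-0.2668  0.3029  0.3252] open 0.051165862313640044 q [-0.4291  0.3137  1.676   0.      1.1424 -0.6291]
shift [ 0.1245  0.001  -0.0053] turn [0.     0.0076 0.0055]
100 [112 113 117] [ 0.5846 -0.1152  0.0091]
120 [187 187 189] [ 0.5879 -0.1321  0.0254]
140 [223 152  29] [ 0.5912 -0.1484  0.0307]
160 [221 222 225] [ 0.5946 -0.1653  0.0315]
180 [223 159  63] [ 0.5982 -0.183   0.0312]
200 [225 151  24] [ 0.602  -0.2013  0.0312]
220 [224 149   0] [ 0.6059 -0.2205  0.0311]
240 [224 149   0] [ 0.61   -0.2406  0.0307]
260 [110 112 114] [ 0.6168 -0.2729  0.009 ]
280 [132 131 133] [ 0.6204 -0.2907  0.0183]
300 [135 133 135] [ 0.6201 -0.2905  0.0525]
[{'uv': [332.1, 281.0], 'confidence': 0.6}]
```

View pics/end.png

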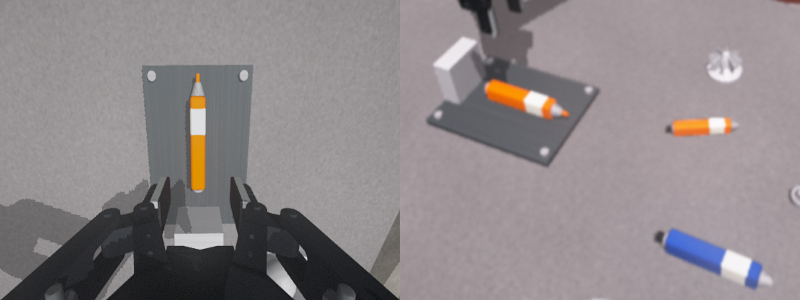

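The marker lies flat on the base, its top at z ≈ 0.031 against an expected 0.030. The nib is out, it is fully on the plate, and the gripper is clear. The blue marker hasn't moved.

```bash
python3 -c "
from rig import ctrl
print(ctrl.close_job())"
```

```text
the job is handed in; nothing more can be done
None
```

I picked up the large orange marker and pushed its button home against the upright of the angle plate. I then laid the marker flat on the plate's base, let go of it and handed the job in at about 9.7 s.

**Right marker:** it measured about 120 x 22 mm; the two orange look-alikes measured 86 x 16 mm.

**Button:** the push reached 16 N and stopped moving. The wrist picture then showed about 10 mm of nib.

**Final place:** the marker lies flat, wholly on the base and clear of the bolts. Its top is level at z ≈ 0.031 m, against 0.030 m expected. The gripper is open, 0.12 m above, and touches nothing.

**Blue marker:** it shows no change; the network places it within about 3 px of its start.

**What disagreed:**
- While closing, the fingertips swung forward onto the bench, with about 6 N on the wrist and the tool lifted 4 mm; the grasp was still good.
- The 3 N button resistance did not show at one point in the push. I relied on the final force and the picture of the nib.
- The two-view height of the plate's origin came out at -8 mm. I used the plate-corner fit instead, which had residuals under 1 mm.

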